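Pile sawn tubes and hold them against the spring stop

ROBOT

A 6-joint arm with a two-finger parallel gripper is mounted at the origin on the work surface. World frame = base frame: x ahead of the robot, y to its left, z up, the work surface at z = 0. Lengths are in mm, angles in rad, forces in N, time in s.
With the tool pointing down it reaches from about 275 to 1000 mm from the base axis. Payload 8.4 kg.
Tool frame: the origin (TCP) lies between the finger pads; the fingertips stand 22 mm ahead of it and the grasp point (between the pads) lies 3 mm ahead of it; z points along the fingers, y is the line along which they close (so a half turn about z gives the same grasp; the last joint's range is limited). The gripper opens to 85 mm and grips with 20 to 120 N. Pads are 22 mm wide; open, the fingers measure 114 mm over their backs; the gripper's body (76 mm by 85 mm) begins 54 mm behind the grasp point. The pads swing forward as they close: fully open they stand 13 mm farther back than shut.
Start: joints at [1.216, 0.353, 1.633, -0, 1.155, -0.002], TCP at [215.953, 586.509, 253.281] pointing down, gripper open.
Joint ranges: [-2.63, 2.63], [-0.92, 2.1], [0.06, 2.66], [-1.3, 4.44], [0, 2.69], [-3.02, 3.02]. Speed limits (rad/s): [2.22, 2.22, 2.79, 3.14, 3.14, 3.14].

INTERFACE

Orientations are given as [roll, pitch, yaw] about the fixed x, y, z axes, in that order (R = Rz(yaw) Ry(pitch) Rx(roll)).
In Python, from rig import r, grab_frame gives the robot as it stands.
- The arm moves only by the shell command python3 -m inch 'ROWS' [FORCE]. ROWS is JSON, a list of rows, each a list of 7 numbers: the turn, a rotation vector about the tool's x, y, z as a fraction of full scale, then the shift along the tool's x, y, z as a fraction of full scale, then the closure, from 0 (fully open) to 1 (shut). In form: [[rx, ry, rz, dx, dy, dz, fingers], ...]. A call has 1 to 8 rows; each row shifts and turns the commanded pose from where the row before left it, along the tool's axes as they then stand; what a row does not reach is not made up. Full scale, the value 1, is 2.5 cm for a shift and pi rad for a turn. A row lasts 1/12 s, in which the tool goes at most 41.7 mm and 7.16 degrees, less where a joint would pass 70% of its speed; a pose out of reach is approached as far as the arm can. A call with a number of a shift or a turn outside -1 to 1 is refused whole. A call with a gripper value outside its range is refused whole. The fingers move at their own pace and stop on an object; FORCE is the grip in N (left out, the last holds). Time passes only in rows, so rows that do not move let the fingers close. It gives the time, the measured TCP pose, the force, the opening and the grip force at its end, in the units of the state.
- r.sense(): the state, without advancing time (a new reading comes with each control period).
- grab_frame(name): name is "side" or "top" or "wrist"; returns a dict with "pixels" (480x640x3 uint8, red, green, blue), "z_map" (480x640 float32, mm along the optical axis (not along the pixel's ray), 0 where there is no reading), "vertical_fov" (degrees; the focal length in pixels is half the picture's height over the tangent of half this angle, whatever the lens; pixels are square), "cx", "cy" (the principal point, pixels), "cam_to_world" (4x4, takes a point from camera to world coordinates). Camera axes: x right, y down, z forward; pixel columns grow to the right and rows downward; lengths in mm; the calibration is good to about 2 mm. A picture is of the moment at which its call begins.
- r.sign_off(): hands the job in; it is judged then, once.
The state is a dict: "clock": time; "qpos": joint angles; "qvel": joint speeds; "joint_efforts": joint torques, N m; "eef_pos": TCP position; "tcp_rot": TCP orientation; "contact_force": force on the tool from outside, world axes, zero at the start; "wrist_torque": the same for the moment, N m; "opening": opening from 0.0 (shut) to 1.0 (fully open); "grasp_force": force on a finger pad.
Only numpy, scipy, OpenCV 4.12 (cv2) and the standard library are available. Lean on these libraries where they do the work, as an engineer would, in place of code of your own. Each camera call takes 0.05 s, during which the arm holds its last target. There are 200 camera calls.

TASK

Stack the two loose long tubes squarely, one at a time, on the tube that already lies on the jig plate, and let go of the pile. Then push the whole pile from its free end against the spring stop, all three ends flush on the stop plate, until the stop is pressed in about half of its 36 mm travel (about 8 N), never to the end of its travel, and finish while still holding it there steadily with the pile itself, touching neither jig nor stop, so that a colleague can clamp it. Leave the short offcut and the other things on the bench alone.

Things in the scene. Friction and masses are not known exactly. Their poses are not given: they have to be found in the camera images.
- jig: Fixed dark steel plate, 12 mm thick, on the bench; origin at its underside below the pile; it spans x -110 to 200, y -160 to 80 mm. Jig +x points at the stop: plate face at x 85 mm at rest, then an off-white spring housing from x 135 mm, up to 74 mm above the bench. A clamp, swung away, stands at x 0 to 60, y beyond -115 mm, up to 110 mm high. Free on the -x and +y sides.
- stop_face (a point): Upright steel plate of the spring stop, 70 mm wide, 8 mm thick, from 2 to 68 mm above the jig plate; this point lies at the middle of its pressing face (towards jig -x), level with the top of the jig plate; axes as the jig's. It slides along jig +x when pressed; 42 mm of guide rod show between its back and the housing at rest, 24 mm at half travel.
- stop (a joint): How far the stop plate is pressed in along the jig's +x: 0 at rest, 0.036 m at the end of its travel. Plain spring without preload, 450 N/m (8 N at 0.018 m); it springs back when let go.
- tube_a_mid (a point): Centre of the lower tube: closed rectangular steel tube with black plastic end caps, 120 mm long (x), 40 mm wide (y), 20 mm high (z), about 0.2 kg. It lies flat and loose on the jig plate, roughly along the jig's x, its end 15 to 35 mm short of the stop plate. z up.
- tube_b_mid (a point): Centre of a loose tube just like the lower one, 120 mm long (x), 40 mm wide (y), 20 mm high (z), about 0.2 kg, lying flat on the bench. The two loose long tubes may be stacked in either order.
- tube_c_mid (a point): Centre of the other loose tube, 120 mm long (x), 40 mm wide (y), 20 mm high (z), about 0.2 kg, lying flat on the bench.
- offcut: Short offcut of the same tube, 65 mm long (x), 40 mm wide (y), 20 mm high (z), not to be used; origin at the centre of its underside. It lies on the bench near the loose long tubes.
- wrench: Steel wrench, 200 mm long, lying on the bench; bystander.
- oil_can: Grey can, 66 mm across and 150 mm high, standing on the bench; origin at the centre of its foot; bystander.
- grease_jar: White jar with black cap, 70 mm across and 70 mm high, standing on the bench; origin at the centre of its foot; bystander.
Not all that is in view belongs to the job. Leave any orange or purple look-alike of the part that bears tube_a_mid alone.

How it is judged:
By the outcome, as a careful person would: the job done as asked, in the order asked, and still so for the second after the job is handed in, while the arm keeps its last pose, push and grip.
It also fails if it takes over 64 s, if anything falls off the work surface, if the arm or the gripper's body presses on something with over 40 N, if the wrist force passes 120 N, or if a joint passes its speed limit or range.

## Working session

There is one attempt and no reset: what is moved stays moved. The work goes in short steps, Python scripts to look and compute and a shell command to move; the robot and the scene stay as the last step left them, time stands still between calls to the robot, and variables do not carry over. Pictures are saved under pics/ and viewed, at most 10 in all, crops included, and the job is handed in when it is done.

```bash
ls; mkdir -p pics
cat > h.py <<'E'
import numpy as np, cv2
from rig import r, grab_frame
def f_of(g): return 240/np.tan(np.radians(g["vertical_fov"])/2)
def cloud(g):
    z=g["z_map"].astype(float); f=f_of(g); v,u=np.mgrid[:480,:640]
    P=np.stack([(u-g["cx"])/f*z,(v-g["cy"])/f*z,z,np.ones_like(z)],-1)@np.array(g["cam_to_world"]).T
    P=P[...,:3]; P[z==0]=np.nan; return P
def save(g,n): cv2.imwrite("pics/"+n,cv2.cvtColor(g["pixels"],cv2.COLOR_RGB2BGR))
def proj(g,p):
    q=np.linalg.inv(np.array(g["cam_to_world"]))@np.r_[p,1]; f=f_of(g); return q[0]/q[2]*f+g["cx"],q[1]/q[2]*f+g["cy"]
def ray(g,u,v,h):
    T=np.array(g["cam_to_world"]); d=T[:3,:3]@np.array([(u-g["cx"])/f_of(g),(v-g["cy"])/f_of(g),1]); o=T[:3,3]
    return o+d*(h-o[2])/d[2]
E
python3 - <<'E'
from h import *
import pickle
s=r.sense(); print(s)
for n in("top","side"):
    g=grab_frame(n); save(g,n+"1.png"); pickle.dump(g,open(n+"1.pkl","wb")); print(n,g["vertical_fov"],g["cx"],g["cy"],np.round(g["cam_to_world"],3).tolist(), (g["z_map"]==0).mean())
E
```

```text
pics
{'clock': 0.0, 'qpos': array([ 1.21559008e+00,  3.53666332e-01,  1.63415167e+00,  2.20266452e-06,
        1.15517737e+00, -2.40961527e-03]), 'qvel': array([ 6.65143146e-04,  6.13856684e-04, -2.22527415e-05,  1.04364146e-03,
        1.36222898e-03,  5.87350848e-04]), 'joint_efforts': array([ 2.00885210e-03, -6.05253267e+01, -3.42074203e+01,  7.54795565e-05,
        9.28479829e-03,  7.20479829e-05]), 'eef_pos': array([215.80102867, 586.08330305, 252.54279219]), 'tcp_rot': array([-3.14018994e+00, -5.39389683e-06,  2.78879512e+00]), 'contact_force': array([ 0.61029618, -0.15103754,  0.65837449]), 'wrist_torque': array([ 0.00614979, -0.01532939,  0.02931229]), 'grasp_force': 0.0, 'opening': 1.0050450854054562}
top 51.38615254266916 314.21432565940034 228.55694275503186 [[0.026, -0.994, 0.102, 374.649], [-1.0, -0.027, 0.001, -2.702], [0.002, -0.102, -0.995, 1192.289], [0.0, 0.0, 0.0, 1.0]] 0.0038671875
side 52.16545030981517 324.9023458556128 237.11245759765384 [[0.744, -0.5, 0.443, 0.724], [-0.668, -0.546, 0.506, -613.778], [-0.011, -0.672, -0.741, 894.807], [0.0, 0.0, 0.0, 1.0]] 0.00396484375
```

View pics/top1.png

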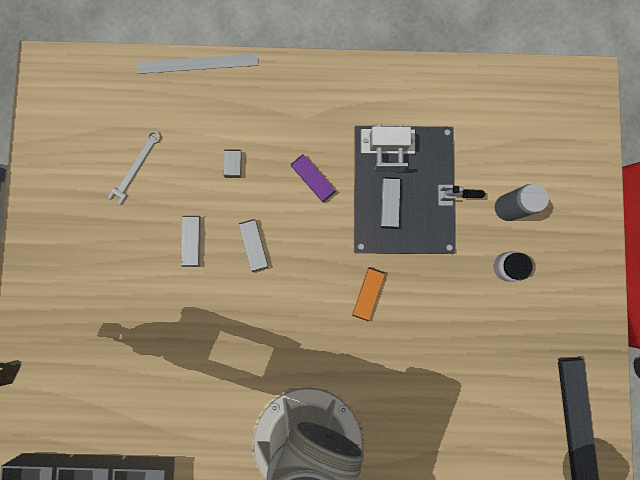

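View pics/side1.png

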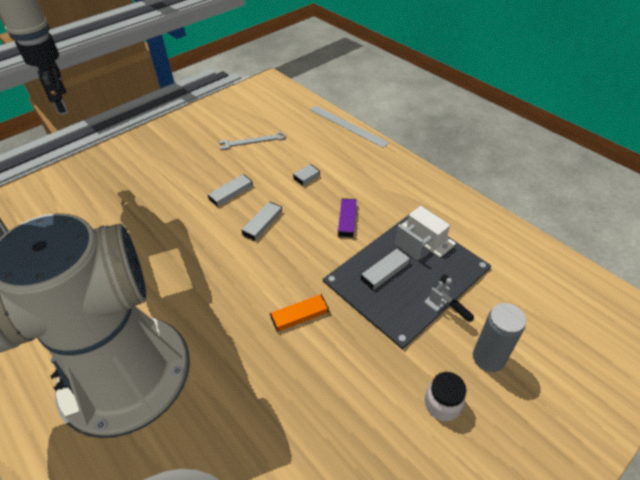

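Top view: the jig's silver tube is at (391,203), with the stop at (392,155). The loose silver tubes are at (190,241) and (254,246), both long and plain grey. (232,163) is the short offcut. Purple (313,178) and orange (369,294) are look-alikes to leave alone. Next I measure from the depth cloud and confirm in one crop.

Run:
```python
from h import *
import pickle
g=pickle.load(open("top1.pkl","rb")); P=cloud(g); im=g["pixels"]
Z=P[...,2]
print("bench z",np.nanmedian(Z[290:300,200:300]),"plate z",np.nanmedian(Z[200:230,420:435]))
def blob(name,seed,lo,hi,rad=45):
    m=((Z>lo)&(Z<hi)).astype(np.uint8); w=np.zeros_like(m); w[seed[1]-rad:seed[1]+rad,seed[0]-rad:seed[0]+rad]=1
    n,l,st,c=cv2.connectedComponentsWithStats(m*w); k=l[seed[1],seed[0]]
    q=P[l==k]; rc=cv2.minAreaRect(q[:,:2].astype(np.float32)); bx=cv2.boxPoints(rc)
    e=[bx[1]-bx[0],bx[2]-bx[1]]; e=max(e,key=np.linalg.norm); a=np.degrees(np.arctan2(e[1],e[0]))
    print(name,"ctr",np.round(rc[0],1),"size",np.round(rc[1],1),"long axis deg",round((a+90)%180-90,1),"z",np.round(np.median(q[:,2]),1),len(q))
blob("L",(190,241),12,30); blob("R",(254,246),12,30); blob("off",(232,163),12,30)
blob("A",(391,203),25,45); blob("stop",(392,152),25,75,40); 
m=((im.max(-1)<85)&(Z>5)&(Z<20)).astype(np.uint8); m=cv2.morphologyEx(m,cv2.MORPH_OPEN,np.ones((3,3)))
n,l,st,c=cv2.connectedComponentsWithStats(m); k=l[230,430]; q=P[l==k]; rc=cv2.minAreaRect(q[:,:2].astype(np.float32)); print("plate",rc,st[k])
# housing white
m=((im.min(-1)>200)&(Z>60)&(Z<85)).astype(np.uint8); q=P[m>0]; rc=cv2.minAreaRect(q[:,:2].astype(np.float32)); print("housing",rc,len(q),np.median(q[:,2]))
a=cv2.resize(im[110:280,160:290],None,fx=3,fy=3,interpolation=2); b=cv2.resize(im[110:280,340:470],None,fx=3,fy=3,interpolation=2)
cv2.imwrite("pics/crop1.png",np.hstack([a,b])[...,::-1])
```

```text
bench z -1.5089848215829988 plate z 10.496246255391384
L ctr [458.1 290.7] size [118.7  41.5] long axis deg 1.6 z 18.8 881
R ctr [452.5 141.5] size [120.4  40.3] long axis deg 16.9 z 18.7 860
off ctr [649.3 199.4] size [66.3 40.4] long axis deg 1.8 z 18.8 457
A ctr [ 561.3 -180.1] size [ 40.6 120.2] long axis deg -0.9 z 30.4 856
stop ctr [nan nan] size [nan  0.] long axis deg nan z nan 305757
plate ((597.9016723632812, -215.75733947753906), (309.55072021484375, 238.5478973388672), 0.8954288363456726) [ 355  126  100  128 8806]
housing ((710.3473510742188, -172.77944946289062), (39.96725082397461, 83.3642807006836), 1.2916148900985718) 34 72.14517981022675
```

View pics/crop1.png

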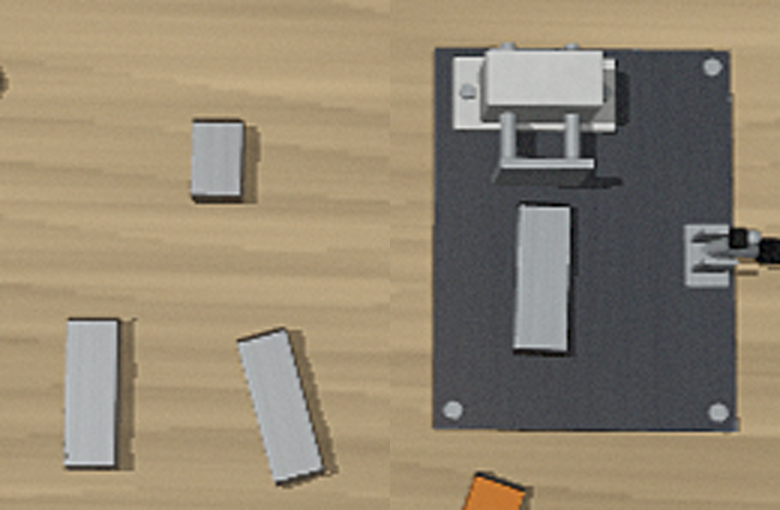

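The crop confirms it: the lower tube on the jig sits just short of the stop. The left (190,241) and right (254,246) greys are full length (119 and 120 mm measured) and the offcut is 66 mm. I'll go above the left tube first.

```bash
python3 -m inch '[[0,0,-0.03,0,0,0,0],[0,0,-0.03,0,0,0,0],[0,0,-0.03,0,0,0,0],[0,0,-0.031,0,0,0,0]]' 40 && python3 -m inch '[[0,0,0,-0.72,-0.93,0.4,0],[0,0,0,-0.72,-0.93,0.4,0],[0,0,0,-0.72,-0.93,0.4,0],[0,0,0,-0.72,-0.93,0.4,0],[0,0,0,-0.72,-0.93,0.4,0],[0,0,0,-0.72,-0.93,0.4,0],[0,0,0,-0.72,-0.93,0.4,0]]' && python3 -m inch '[[0,0,0,-0.72,-0.93,0.4,0],[0,0,0,-0.72,-0.93,0.4,0],[0,0,0,-0.72,-0.93,0.4,0],[0,0,0,-0.72,-0.93,0.4,0],[0,0,0,-0.72,-0.93,0.4,0],[0,0,0,-0.72,-0.93,0.4,0],[0,0,0,0,0,0,0],[0,0,0,0,0,0,0]]'
cat >> h.py <<'E'
def go(x,y,z,yawdeg=None):
    s=r.sense(); p=np.array(s["eef_pos"]); yaw=s["tcp_rot"][2]
    from scipy.spatial.transform import Rotation as R
    M=R.from_euler("xyz",s["tcp_rot"]).as_matrix()
    out=""
    if yawdeg is not None:
        T=R.from_euler("xyz",[np.pi,0,np.radians(yawdeg)]).as_matrix()
        out=" turn/pi (first)"+str(np.round(R.from_matrix(M.T@T).as_rotvec()/np.pi,4)); M=T
    print("t",round(s["clock"],2),"pos",p.round(1),"rot deg",np.degrees(s["tcp_rot"]).round(2),"F",np.round(s["contact_force"],1),"open",round(s["opening"],3),"shift/25 total",((np.array([x,y,z])-p)@M/25).round(3),out)
def top_blob(g,seed_xyz,lo,hi,rad=130):
    P=cloud(g); Z=P[...,2]; d=np.hypot(P[...,0]-seed_xyz[0],P[...,1]-seed_xyz[1])
    im=g["pixels"].astype(int); grey=(im.max(-1)-im.min(-1)<40)
    m=((Z>lo)&(Z<hi)&(d<rad)&grey).astype(np.uint8)
    n,l,st,c=cv2.connectedComponentsWithStats(m); k=1+np.argmax(st[1:,4]); q=P[l==k]
    rc=cv2.minAreaRect(q[:,:2].astype(np.float32)); bx=cv2.boxPoints(rc); e=max([bx[1]-bx[0],bx[2]-bx[1]],key=np.linalg.norm)
    print("blob ctr",np.round(rc[0],1),"size",np.round(rc[1],1),"deg",round((np.degrees(np.arctan2(e[1],e[0]))+90)%180-90,2),"z",np.median(q[:,2]).round(1),st[k])
E
python3 - <<'E'
from h import *
go(458,291,23,181.6)
g=grab_frame("wrist"); save(g,"w1.png"); top_blob(g,(458,291),12,30,100)
E
```

```text
clock: 0.43
eef_pos: [215.9, 586.2, 252.8]
tcp_rot: [-3.141, -0.0, -3.11]
contact_force: [-0.3, 0.2, -0.0]
opening: 1.001
grasp_force: 0.0
clock: 1.02
eef_pos: [346.9, 425.9, 182.6]
tcp_rot: [-3.141, -0.0, -3.114]
contact_force: [0.5, 0.5, -0.1]
opening: 0.998
grasp_force: 0.0
clock: 1.68
eef_pos: [458.4, 289.3, 122.5]
tcp_rot: [-3.141, -0.002, -3.117]
contact_force: [-0.1, 0.0, -0.3]
opening: 1.0
grasp_force: 0.0
t 1.68 pos [458.4 289.3 122.5] rot deg [-1.7995e+02 -9.0000e-02 -1.7860e+02] F [-0.1  0.  -0.3] open 1.0 shift/25 total [0.014 0.067 3.978]  turn/pi (first)[-0.0003 -0.0005 -0.0011]
blob ctr [457.5 291.8] size [120.   40.1] deg 1.71 z 21.1 [  290   152    65   174 10516]
```

View pics/w1.png

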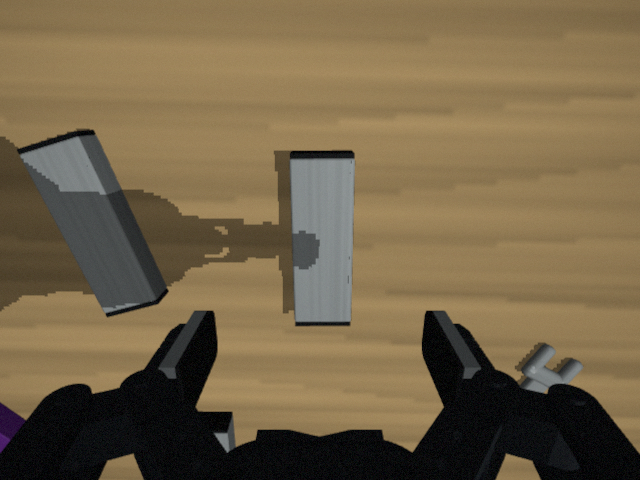

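The wrist view shows the target tube centred at (322,238), square to the fingers. Descend and grip.

```bash
python3 -m inch '[[0,0,0,0.02,0.08,0.7,0],[0,0,0,0,0,0.7,0],[0,0,0,0,0,0.7,0],[0,0,0,0,0,0.7,0],[0,0,0,0,0,0.6,0],[0,0,0,0,0,0.5,0],[0,0,0,0,0,0,0],[0,0,0,0,0,0,0]]' 40 && python3 -m inch '[[0,0,0,0,0,0,0.5],[0,0,0,0,0,0,0.7],[0,0,0,0,0,0,0.7],[0,0,0,0,0,0,0.7],[0,0,0,0,0,0,0.7],[0,0,0,0,0,0,0.7]]' && python3 -m inch '[[0,0,0,0,0,-0.4,0.7],[0,0,0,0,0,-0.7,0.7],[0,0,0,0,0,-0.7,0.7],[0,0,0,0,0,-0.7,0.7],[0,0,0,0,0,-0.7,0.7],[0,0,0,0,0,-0.5,0.7],[0,0,0,0,0,0,0.7]]'
python3 - <<'E'
from h import *
go(561.3,-180.1,120,179.1)
g=grab_frame("wrist"); save(g,"w2.png"); top_blob(g,r.sense()["eef_pos"],90,140,100)
E
```

```text
clock: 2.4
eef_pos: [457.0, 293.2, 25.7]
tcp_rot: [-3.141, -0.001, -3.113]
contact_force: [0.7, 0.6, 0.7]
opening: 1.002
grasp_force: 0.0
clock: 2.9
eef_pos: [458.0, 293.0, 26.7]
tcp_rot: [3.141, 0.001, -3.114]
contact_force: [-0.2, -1.3, 5.6]
opening: 0.458
grasp_force: 40.4
clock: 3.48
eef_pos: [458.9, 293.5, 121.4]
tcp_rot: [3.139, 0.004, -3.114]
contact_force: [1.2, 0.0, -1.2]
opening: 0.458
grasp_force: 41.3
t 3.48 pos [458.9 293.5 121.4] rot deg [ 179.87    0.22 -178.44] F [ 1.2  0.  -1.2] open 0.458 shift/25 total [ -4.391 -18.879   0.056]  turn/pi (first)[0.0008 0.0012 0.0136]
blob ctr [455.4 294.7] size [119.9  65. ] deg 14.1 z 115.8 [  226   175   188   262 29753]
```

```bash
python3 -m inch '[[0,0,0.0136,0,0,0,0.7],[0,0,0,-0.13,-0.4,-0.2,0.7],[0,0,0,-0.27,-0.8,-0.2,0.7],[0,0,0,-0.27,-0.8,-0.2,0.7],[0,0,0,-0.27,-0.8,-0.2,0.7],[0,0,0,-0.27,-0.8,-0.2,0.7],[0,0,0,-0.27,-0.8,-0.2,0.7],[0,0,0,-0.27,-0.8,-0.2,0.7]]' && python3 -m inch '[[0,0,0,-0.27,-0.8,-0.2,0.7],[0,0,0,-0.27,-0.8,-0.15,0.7],[0,0,0,-0.27,-0.8,0,0.7],[0,0,0,-0.27,-0.8,0,0.7],[0,0,0,-0.27,-0.8,0,0.7],[0,0,0,-0.27,-0.8,0,0.7],[0,0,0,-0.27,-0.8,0,0.7],[0,0,0,-0.27,-0.8,0,0.7]]' && python3 -m inch '[[0,0,0,-0.27,-0.8,0,0.7],[0,0,0,-0.27,-0.8,0,0.7],[0,0,0,-0.27,-0.8,0,0.7],[0,0,0,-0.27,-0.8,0,0.7],[0,0,0,-0.27,-0.8,0,0.7],[0,0,0,-0.27,-0.8,0,0.7],[0,0,0,-0.27,-0.8,0,0.7],[0,0,0,-0.27,-0.8,0,0.7]]' && python3 -m inch '[[0,0,0,-0.13,-0.4,0,0.7],[0,0,0,-0.1,-0.2,0,0.7],[0,0,0,0,0,0,0.7],[0,0,0,0,0,0,0.7]]'
python3 - <<'E'
from h import *
go(561.3,-180.1,120,179.1)
g=grab_frame("wrist"); save(g,"w3.png"); import pickle; pickle.dump(g,open("w3.pkl","wb"))
top_blob(g,(561,-180),25,40,90)
P=cloud(g); im=g["pixels"]; m=((im.min(-1)>110)&(P[...,2]>145)).astype(np.uint8); q=P[m>0]; print(q.min(0),q.max(0),len(q))
E
```

```text
clock: 4.2
eef_pos: [499.0, 160.2, 153.0]
tcp_rot: [-3.141, -0.001, 3.127]
contact_force: [1.0, 0.7, -1.7]
opening: 0.457
grasp_force: 41.3
clock: 4.87
eef_pos: [550.3, -0.5, 161.4]
tcp_rot: [-3.141, -0.002, 3.127]
contact_force: [0.7, -0.1, -1.2]
opening: 0.457
grasp_force: 41.3
clock: 5.53
eef_pos: [601.6, -161.2, 161.3]
tcp_rot: [3.141, -0.002, 3.127]
contact_force: [-0.1, -0.2, -2.2]
opening: 0.459
grasp_force: 41.3
clock: 5.87
eef_pos: [607.3, -174.2, 161.6]
tcp_rot: [3.141, -0.001, 3.126]
contact_force: [-1.3, 0.3, -2.0]
opening: 0.457
grasp_force: 41.3
t 5.87 pos [ 607.3 -174.2  161.6] rot deg [ 1.7996e+02 -6.0000e-02  1.7912e+02] F [-1.3  0.3 -2. ] open 0.457 shift/25 total [ 1.837 -0.266  1.665]  turn/pi (first)[ 0.0002 -0.0003  0.0001]
blob ctr [ 532.1 -178.9] size [40.1 62.6] deg -0.96 z 33.2 [ 278   75   63  100 6010]
[ 549.50286016 -218.39232981  153.42737767] [ 663.01034724 -136.47694668  210.35430375] 23619
```

View pics/w3.png

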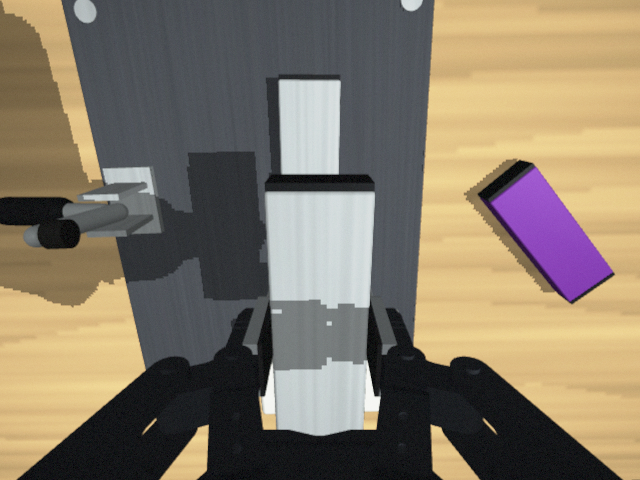

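The picture shows the held tube's near end at (320,190), with A's near end beyond it at (310,77). Now work out the offset between the two.

```bash
cat >> h.py <<'E'
def near(g,lo,hi,box,grey=60):
    """near (-x) end of a flat tube top between heights lo..hi: x of end, lateral middle and axis slope"""
    P=cloud(g); im=g["pixels"].astype(int); X,Y,Z=P[...,0],P[...,1],P[...,2]
    m=((Z>lo)&(Z<hi)&(X>box[0])&(X<box[1])&(Y>box[2])&(Y<box[3])).astype(np.uint8)
    n,l,st,c=cv2.connectedComponentsWithStats(m); k=1+np.argmax(st[1:,4]); q=P[l==k]
    x0=np.percentile(q[:,0],0.3); xs=[];ym=[];w=[]
    for x in np.arange(x0+3,q[:,0].max()-3,3):
        s=q[abs(q[:,0]-x)<1.5]; 
        if len(s)>20: xs.append(x); ym.append((s[:,1].min()+s[:,1].max())/2); w.append(np.ptp(s[:,1]))
    a,b=np.polyfit(xs,ym,1)
    print("near end x",round(x0,1),"axis deg",round(np.degrees(np.arctan(a)),2),"y at end",round(a*x0+b,1),"centre",np.round([x0+60,a*(x0+60)+b],1),"width",np.median(w).round(1),"z",np.median(q[:,2]).round(1),len(q))
E
python3 - <<'E'
from h import *
import pickle
g=pickle.load(open("w3.pkl","rb"))
near(g,25,40,(480,600,-230,-130))
near(g,150,164,(530,590,-230,-130)); near(g,150,164,(530,610,-230,-130))
E
```

```text
near end x 500.8 axis deg -1.12 y at end -178.3 centre [ 560.8 -179.4] width 39.4 z 33.2 6010
near end x 546.6 axis deg -0.93 y at end -172.4 centre [ 606.6 -173.4] width 39.7 z 156.0 11948
near end x 546.7 axis deg 0.26 y at end -172.9 centre [ 606.7 -172.6] width 39.9 z 156.1 17476
```

```bash
python3 -m inch '[[0,0,0,0.33,-0.07,0,0.7],[0,0,0,0.5,-0.07,0.4,0.7],[0,0,0,0.5,-0.07,0.6,0.7],[0,0,0,0.5,-0.06,0.7,0.7],[0,0,0,0,0,0.7,0.7],[0,0,0,0,0,0.7,0.7],[0,0,0,0,0,0.4,0.7],[0,0,0,0,0,0,0.7]]' && python3 -m inch '[[0,0,0,0,0,0,0.7],[0,0,0,0,0,0,0.7],[0,0,0,0,0,0,0.7]]'
python3 - <<'E'
from h import *
go(561.5,-180.2,59.5,179.1)
g=grab_frame("wrist")
near(g,58,76,(480,535,-230,-130)) 
g=grab_frame("side"); save(g,"s2.png")
E
```

```text
clock: 6.58
eef_pos: [560.2, -179.6, 72.7]
tcp_rot: [3.14, -0.004, 3.127]
contact_force: [-0.1, -0.2, -2.0]
opening: 0.454
grasp_force: 41.2
clock: 6.83
eef_pos: [562.8, -180.7, 75.7]
tcp_rot: [-3.141, 0.002, 3.127]
contact_force: [0.9, 0.1, -1.1]
opening: 0.458
grasp_force: 41.2
t 6.83 pos [ 562.8 -180.7   75.7] rot deg [-1.7997e+02  1.0000e-01  1.7914e+02] F [ 0.9  0.1 -1.1] open 0.458 shift/25 total [0.054 0.02  0.646]  turn/pi (first)[-0.0002  0.0005  0.0002]
near end x 502.1 axis deg -0.82 y at end -179.1 centre [ 562.1 -179.9] width 39.7 z 69.9 9723
```

```bash
python3 -m inch '[[0,0,0,0.04,0.03,0.2,0.7],[0,0,0,0,0,0.2,0.7],[0,0,0,0,0,0.12,0.7],[0,0,0,0,0,0.08,0.7],[0,0,0,0,0,0,0.7],[0,0,0,0,0,0,0.7]]' && python3 -m inch '[[0,0,0,0,0,0.03,0.7],[0,0,0,0,0,0,0.7]]' && python3 -m inch '[[0,0,0,0,0,0.03,0.7],[0,0,0,0,0,0,0.7]]'
python3 - <<'E'
from h import *
g=grab_frame("wrist")
near(g,40,60,(480,535,-230,-130))
E
```

```text
clock: 7.43
eef_pos: [561.0, -179.9, 59.3]
tcp_rot: [3.141, -0.0, 3.126]
contact_force: [0.1, 0.0, -1.7]
opening: 0.454
grasp_force: 41.3
clock: 7.6
eef_pos: [561.2, -180.0, 58.8]
tcp_rot: [-3.142, 0.0, 3.126]
contact_force: [-0.3, 0.5, -1.3]
opening: 0.457
grasp_force: 41.3
clock: 7.77
eef_pos: [561.2, -180.0, 58.7]
tcp_rot: [-3.142, 0.0, 3.126]
contact_force: [-2.4, 0.9, 5.9]
opening: 0.455
grasp_force: 42.1
near end x 500.4 axis deg -0.83 y at end -178.3 centre [ 560.4 -179.1] width 39.7 z 53.0 10203
```

Contact at 5.9 N with the ends matching (500.4 against 500.8). Release and rise.

```bash
python3 -m inch '[[0,0,0,0,0,0,0.4],[0,0,0,0,0,0,0.2],[0,0,0,0,0,0,0],[0,0,0,0,0,0,0],[0,0,0,0,0,0,0]]' && python3 -m inch '[[0,0,0,0,0,-0.3,0],[0,0,0,0,0,-0.5,0],[0,0,0,0,0,-0.7,0],[0,0,0,0,0,-0.8,0],[0,0,0,0,0,-0.8,0],[0,0,0,0,0,-0.3,0],[0,0,0,0,0,0,0],[0,0,0,0,0,0,0]]'
python3 - <<'E'
from h import *
g=grab_frame("wrist"); save(g,"w4.png"); top_blob(g,(561,-180),45,60,90); near(g,45,60,(480,640,-230,-130))
go(452.0,142.5,120,196.9)
E
```

```text
clock: 8.23
eef_pos: [561.0, -179.9, 58.0]
tcp_rot: [3.142, -0.0, 3.126]
contact_force: [1.0, -0.2, -0.5]
opening: 1.0
grasp_force: 0.0
clock: 8.9
eef_pos: [561.2, -180.0, 143.5]
tcp_rot: [-3.141, 0.001, 3.126]
contact_force: [-0.7, -0.3, -0.8]
opening: 0.999
grasp_force: 0.0
blob ctr [ 560.9 -179.2] size [ 40.  120.5] deg -0.89 z 53.1 [  286   154    68   181 11446]
near end x 500.8 axis deg -0.85 y at end -178.3 centre [ 560.8 -179.2] width 39.4 z 53.1 11446
t 8.95 pos [ 560.7 -179.8  142.6] rot deg [ 1.7999e+02 -3.0000e-02  1.7912e+02] F [-0.4 -0.4 -0.4] open 0.997 shift/25 total [ 0.412 13.597  0.906]  turn/pi (first)[ 0.0001 -0.0001 -0.0988]
```

View pics/w4.png

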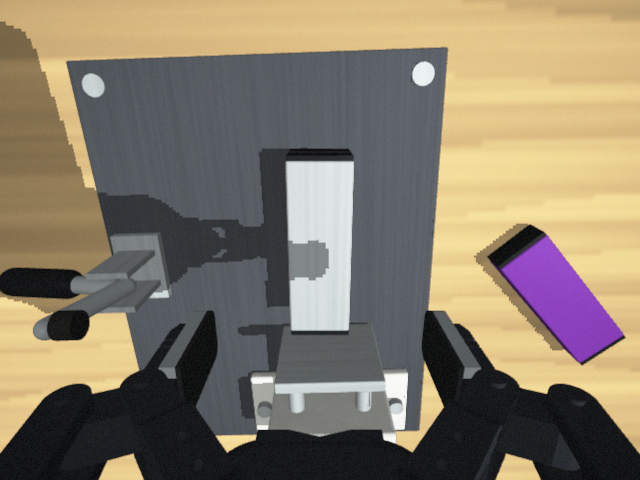

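The picture shows the second tube squarely on the first at (320,240), with both end caps in line. Next is the other tube.

```bash
python3 -m inch '[[0,0,-0.033,0,0,0,0],[0,0,-0.033,0,0,0,0],[0,0,-0.033,0,0,0,0],[0,0,0,0.02,0.4,0,0],[0,0,0,0.02,0.8,0,0],[0,0,0,0.02,0.8,0,0],[0,0,0,0.02,0.8,0,0],[0,0,0,0.03,0.8,0,0]]' && python3 -m inch '[[0,0,0,0.03,0.8,0,0],[0,0,0,0.03,0.8,0,0],[0,0,0,0.03,0.8,0,0],[0,0,0,0.03,0.8,0,0],[0,0,0,0.03,0.8,0.1,0],[0,0,0,0.03,0.8,0.1,0],[0,0,0,0.03,0.8,0.1,0],[0,0,0,0.03,0.8,0.1,0]]' && python3 -m inch '[[0,0,0,0.03,0.8,0.1,0],[0,0,0,0.03,0.8,0.1,0],[0,0,0,0.03,0.8,0.1,0],[0,0,0,0.02,0.8,0.1,0],[0,0,0,0,0.4,0.1,0],[0,0,0,0,0,0,0],[0,0,0,0,0,0,0]]'
python3 - <<'E'
from h import *
g=grab_frame("wrist"); top_blob(g,(452,142),12,30,100)
go(452.0,142.5,25.5,196.9)
E
```

```text
clock: 9.62
eef_pos: [530.8, -93.2, 142.0]
tcp_rot: [3.141, -0.002, -2.85]
contact_force: [-0.2, -0.0, -0.9]
opening: 1.0
grasp_force: 0.0
clock: 10.28
eef_pos: [478.3, 57.9, 132.1]
tcp_rot: [3.141, -0.002, -2.85]
contact_force: [0.1, 0.3, 0.7]
opening: 0.994
grasp_force: 0.0
clock: 10.87
eef_pos: [450.4, 142.1, 120.0]
tcp_rot: [-3.141, -0.001, -2.846]
contact_force: [0.1, -0.1, 0.8]
opening: 1.0
grasp_force: 0.0
blob ctr [451.7 142.7] size [121.   40.1] deg 17.18 z 21.1 [  286   155    66   175 10682]
t 10.92 pos [450.8 141.7 120.3] rot deg [-1.7999e+02 -4.0000e-02 -1.6309e+02] F [ 1.1 -0.1  0.6] open 1.005 shift/25 total [-0.055  0.016  3.791]  turn/pi (first)[-0.0001 -0.0002  0.0001]
```

```bash
python3 -m inch '[[0,0,-0.0015,-0.05,0.04,0.6,0],[0,0,0,0,0,0.7,0],[0,0,0,0,0,0.7,0],[0,0,0,0,0,0.7,0],[0,0,0,0,0,0.6,0],[0,0,0,0,0,0.5,0],[0,0,0,0,0,0,0],[0,0,0,0,0,0,0]]' 40 && python3 -m inch '[[0,0,0,0,0,0,0.5],[0,0,0,0,0,0,0.7],[0,0,0,0,0,0,0.7],[0,0,0,0,0,0,0.7],[0,0,0,0,0,0,0.7],[0,0,0,0,0,0,0.7]]' && python3 -m inch '[[0,0,0,0,0,-0.4,0.7],[0,0,0,0,0,-0.7,0.7],[0,0,0,0,0,-0.8,0.7],[0,0,0,0,0,-0.8,0.7],[0,0,0,0,0,-0.8,0.7],[0,0,0,0,0,-0.8,0.7],[0,0,0,0,0,-0.8,0.7],[0,0,0,0,0,-0.5,0.7]]' && python3 -m inch '[[0,0,0.034,0,0,0,0.7],[0,0,0.034,0,0,0,0.7],[0,0,0.0323,0,0,0,0.7],[0,0,0,0,0,0,0.7]]'
python3 - <<'E'
from h import *
go(607.3,-179,181,179.1)
E
```

```text
clock: 11.58
eef_pos: [451.8, 142.5, 25.2]
tcp_rot: [-3.142, -0.001, -2.843]
contact_force: [0.1, -0.1, -0.4]
opening: 1.002
grasp_force: 0.0
clock: 12.08
eef_pos: [452.4, 143.4, 26.4]
tcp_rot: [-3.141, 0.001, -2.841]
contact_force: [-1.6, -1.3, 7.6]
opening: 0.459
grasp_force: 40.0
clock: 12.75
eef_pos: [452.2, 143.5, 168.1]
tcp_rot: [3.142, 0.002, -2.841]
contact_force: [1.0, -0.0, -2.6]
opening: 0.454
grasp_force: 42.0
clock: 13.08
eef_pos: [451.6, 143.3, 166.3]
tcp_rot: [3.141, 0.0, 3.122]
contact_force: [-1.3, 0.0, -1.0]
opening: 0.454
grasp_force: 41.9
t 13.08 pos [451.6 143.3 166.3] rot deg [1.7999e+02 2.0000e-02 1.7890e+02] F [-1.3  0.  -1. ] open 0.454 shift/25 total [ -6.43  -12.793  -0.589]  turn/pi (first)[ 0.      0.0001 -0.0011]
```

Held. Over to the pile: 16 rows of about (-0.4, -0.8, -0.04).

```bash
python3 -m inch '[[0,0,-0.001,-0.2,-0.4,-0.1,0.7],[0,0,0,-0.4,-0.8,-0.1,0.7],[0,0,0,-0.4,-0.8,-0.1,0.7],[0,0,0,-0.4,-0.8,-0.1,0.7],[0,0,0,-0.4,-0.8,-0.1,0.7],[0,0,0,-0.4,-0.8,-0.1,0.7],[0,0,0,-0.4,-0.8,0,0.7],[0,0,0,-0.4,-0.8,0,0.7]]' && python3 -m inch '[[0,0,0,-0.4,-0.8,0,0.7],[0,0,0,-0.4,-0.8,0,0.7],[0,0,0,-0.4,-0.8,0,0.7],[0,0,0,-0.4,-0.8,0,0.7],[0,0,0,-0.4,-0.8,0,0.7],[0,0,0,-0.4,-0.8,0,0.7],[0,0,0,-0.4,-0.8,0,0.7],[0,0,0,-0.4,-0.8,0,0.7]]' && python3 -m inch '[[0,0,0,-0.23,-0.4,0,0.7],[0,0,0,0,0,0,0.7],[0,0,0,0,0,0,0.7],[0,0,0,0,0,0,0.7]]'
python3 - <<'E'
from h import *
go(607.3,-179,181,179.1)
g=grab_frame("wrist")
near(g,45,60,(480,600,-230,-130)); near(g,168,186,(530,590,-230,-130))
E
```

```text
clock: 13.75
eef_pos: [525.3, -8.5, 181.0]
tcp_rot: [3.142, 0.0, 3.134]
contact_force: [-0.3, 0.3, -1.9]
opening: 0.456
grasp_force: 41.9
clock: 14.42
eef_pos: [603.2, -169.4, 180.7]
tcp_rot: [3.141, -0.001, 3.134]
contact_force: [0.3, 0.9, -2.8]
opening: 0.458
grasp_force: 41.9
clock: 14.75
eef_pos: [608.1, -177.6, 180.3]
tcp_rot: [3.141, -0.001, 3.131]
contact_force: [0.1, 0.5, -2.4]
opening: 0.452
grasp_force: 41.9
t 14.75 pos [ 608.1 -177.6  180.3] rot deg [ 1.7996e+02 -7.0000e-02  1.7940e+02] F [ 0.1  0.5 -2.4] open 0.452 shift/25 total [ 0.033 -0.057 -0.027]  turn/pi (first)[ 0.0002 -0.0004  0.0017]
near end x 501.3 axis deg -0.89 y at end -178.3 centre [ 561.3 -179.2] width 39.4 z 53.2 5931
near end x 546.4 axis deg -0.41 y at end -176.3 centre [ 606.4 -176.7] width 39.8 z 175.0 12172
```

```bash
python3 -m inch '[[0,0,0.0025,0.31,-0.13,0,0.7],[0,0,0,0.5,0,0.3,0.7],[0,0,0,0.5,0,0.5,0.7],[0,0,0,0.5,0,0.6,0.7],[0,0,0,0,0,0.7,0.7],[0,0,0,0,0,0.7,0.7],[0,0,0,0,0,0.6,0.7],[0,0,0,0,0,0,0.7]]' && python3 -m inch '[[0,0,0,0,0,0,0.7],[0,0,0,0,0,0,0.7],[0,0,0,0,0,0,0.7]]'
python3 - <<'E'
from h import *
go(561.5,-180.2,79.5,179.1)
g=grab_frame("wrist")
near(g,78,96,(480,535,-230,-130))
E
```

```text
clock: 15.47
eef_pos: [561.0, -179.8, 93.1]
tcp_rot: [3.14, -0.005, 3.123]
contact_force: [-0.6, 0.5, -2.5]
opening: 0.456
grasp_force: 41.8
clock: 15.72
eef_pos: [564.3, -181.0, 96.8]
tcp_rot: [-3.141, 0.002, 3.122]
contact_force: [-0.3, 0.6, -2.5]
opening: 0.454
grasp_force: 41.9
t 15.72 pos [ 564.3 -181.    96.8] rot deg [-1.7997e+02  1.0000e-01  1.7890e+02] F [-0.3  0.6 -2.5] open 0.454 shift/25 total [0.112 0.031 0.692]  turn/pi (first)[-0.0002  0.0006 -0.0011]
near end x 502.3 axis deg -0.76 y at end -179.2 centre [ 562.3 -180. ] width 40.0 z 91.3 9784
```

```bash
python3 -m inch '[[0,0,0,0.05,0.03,0.2,0.7],[0,0,0,0,0,0.2,0.7],[0,0,0,0,0,0.14,0.7],[0,0,0,0,0,0.08,0.7],[0,0,0,0,0,0,0.7],[0,0,0,0,0,0,0.7]]' && python3 -m inch '[[0,0,0,0,0,0.03,0.7],[0,0,0,0,0,0,0.7]]' && python3 -m inch '[[0,0,0,0,0,0.03,0.7],[0,0,0,0,0,0,0.7]]'
python3 - <<'E'
from h import *
go(561.5,-180.2,78.5,179.1)
g=grab_frame("wrist")
near(g,60,80,(480,535,-230,-130))
E
```

```text
clock: 16.27
eef_pos: [562.3, -180.1, 79.7]
tcp_rot: [3.141, -0.001, 3.122]
contact_force: [-0.2, -0.3, -2.4]
opening: 0.451
grasp_force: 41.9
clock: 16.43
eef_pos: [562.5, -180.2, 79.3]
tcp_rot: [-3.142, 0.0, 3.122]
contact_force: [-0.2, 0.4, -2.5]
opening: 0.456
grasp_force: 41.9
clock: 16.6
eef_pos: [562.4, -180.2, 78.5]
tcp_rot: [-3.142, 0.0, 3.122]
contact_force: [0.3, 0.4, -2.2]
opening: 0.457
grasp_force: 41.9
t 16.6 pos [ 562.4 -180.2   78.5] rot deg [-180.      0.    178.89] F [ 0.3  0.4 -2.2] open 0.457 shift/25 total [0.036 0.    0.001]  turn/pi (first)[-0.      0.     -0.0012]
near end x 500.4 axis deg -0.8 y at end -178.4 centre [ 560.4 -179.2] width 39.8 z 73.2 10234
```

```bash
python3 -m inch '[[0,0,0,0,0,0.03,0.7],[0,0,0,0,0,0,0.7],[0,0,0,0,0,0,0.7]]' && python3 -m inch '[[0,0,0,0,0,0,0.4],[0,0,0,0,0,0,0.2],[0,0,0,0,0,0,0],[0,0,0,0,0,0,0],[0,0,0,0,0,0,0]]' && python3 -m inch '[[0,0,0,0,0,-0.3,0],[0,0,0,0,0,-0.5,0],[0,0,0,0,0,-0.7,0],[0,0,0,0,0,-0.8,0],[0,0,0,0,0,-0.8,0],[0,0,0,0,0,-0.3,0],[0,0,0,0,0,0,0],[0,0,0,0,0,0,0]]'
python3 - <<'E'
from h import *
g=grab_frame("wrist"); save(g,"w5.png"); top_blob(g,(561,-180),66,80,90); near(g,66,80,(480,640,-230,-130))
import pickle; pickle.dump(g,open("w5.pkl","wb"))
P=cloud(g); 
# stop plate top edge, jig left/right edges for yaw
X,Y,Z=P[...,0],P[...,1],P[...,2]
m=(Z>76)&(Z<86)&(X>600)&(X<700)&(abs(Y+178)<60); q=P[m]; 
rc=cv2.minAreaRect(q[:,:2].astype(np.float32)); print("stop top",rc,len(q))
go(470,-178,150,180.9)
E
```

```text
clock: 16.9
eef_pos: [562.5, -180.2, 78.4]
tcp_rot: [-3.142, 0.0, 3.122]
contact_force: [-1.6, 1.2, 5.2]
opening: 0.456
grasp_force: 42.7
clock: 17.32
eef_pos: [562.4, -180.2, 77.8]
tcp_rot: [-3.142, 0.0, 3.122]
contact_force: [-0.7, -0.4, -0.3]
opening: 1.001
grasp_force: 0.0
clock: 17.98
eef_pos: [562.5, -180.2, 163.2]
tcp_rot: [-3.141, 0.001, 3.122]
contact_force: [0.6, 0.3, -0.6]
opening: 1.001
grasp_force: 0.0
blob ctr [ 561.1 -179.4] size [ 40.  120.5] deg -1.09 z 73.1 [  285   153    70   181 11532]
near end x 500.9 axis deg -1.05 y at end -178.3 centre [ 560.9 -179.4] width 39.4 z 73.1 11532
stop top ((667.6805419921875, -173.70611572265625), (64.59717559814453, 83.71733093261719), 0.8541116714477539) 1549
t 18.03 pos [ 562.  -180.1  162.3] rot deg [ 1.7999e+02 -3.0000e-02  1.7888e+02] F [-0.9 -0.2 -0.8] open 1.0 shift/25 total [3.677 0.141 0.494]  turn/pi (first)[ 0.0001 -0.0002 -0.0112]
```

View pics/w5.png

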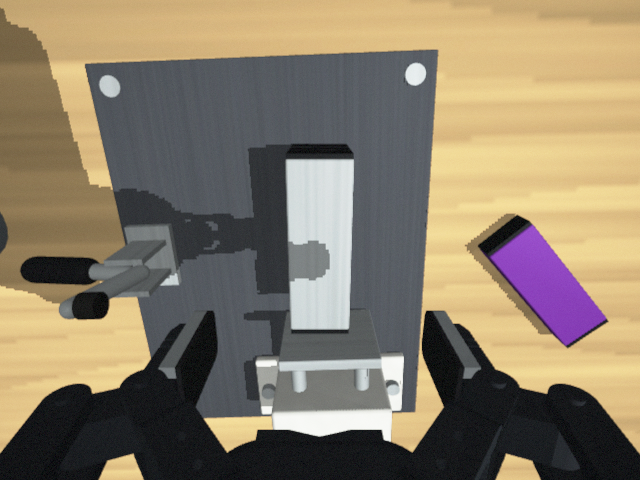

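The pile of three is square in the picture, top face at (320,240) with the caps in line. It is let go and sits about 2° off the jig. Next I retreat behind the free end, close the fingers, align to the stop and check the finger profile.

```bash
python3 -m inch '[[0,0,-0.0112,0,0,0,0.4],[0,0,0,0.5,0.02,0,0.6],[0,0,0,0.7,0.02,0,0.8],[0,0,0,0.7,0.02,0,0.8],[0,0,0,0.7,0.02,0,0.8],[0,0,0,0.7,0.02,0,0.8],[0,0,0,0.6,0.02,0,0.8],[0,0,0,0,0,0,0.8]]' && python3 -m inch '[[0,0,0,0,0,0,0.8],[0,0,0,0,0,0,0.8]]'
python3 - <<'E'
from h import *
from scipy.spatial.transform import Rotation as R
go(465,-178.5,36,180.9)
g=grab_frame("wrist"); save(g,"w6.png"); P=cloud(g); s=r.sense()
Q=(P-s["eef_pos"])@R.from_euler("xyz",s["tcp_rot"]).as_matrix()
for a in range(-70,34,6):
    for side in (1,-1):
        m=(Q[...,2]>a)&(Q[...,2]<a+6)&(Q[...,1]*side>0)&(abs(Q[...,1])<70)&(abs(Q[...,0])<45)
        if m.sum()>10: q=Q[m]; print(a,side,m.sum(),"x",np.percentile(q[:,0],[1,50,99]).round(1),"|y|",np.percentile(abs(q[:,1]),[1,99]).round(1))
E
```

```text
clock: 18.7
eef_pos: [461.2, -177.9, 161.2]
tcp_rot: [3.14, -0.005, -3.126]
contact_force: [-0.3, 0.2, 0.3]
opening: 0.197
grasp_force: 0.0
clock: 18.87
eef_pos: [465.4, -178.8, 162.4]
tcp_rot: [3.142, 0.0, -3.126]
contact_force: [-0.0, -0.2, -0.2]
opening: 0.197
grasp_force: 0.0
t 18.87 pos [ 465.4 -178.8  162.4] rot deg [ 180.      0.   -179.11] F [-0.  -0.2 -0.2] open 0.197 shift/25 total [0.016 0.012 5.057]  turn/pi (first)[ 0.  0. -0.]
-70 1 2524 x [ 9.9 16.  17.9] |y| [ 0.7 62. ]
-70 -1 2517 x [ 9.9 16.  17.9] |y| [ 1.  60.4]
-64 1 4603 x [ 4.3 11.5 17.5] |y| [ 0.4 60.6]
-64 -1 4448 x [ 3.9 11.5 17.6] |y| [ 0.4 58.8]
-58 1 4252 x [-4.  11.2 17.5] |y| [ 0.9 56.7]
-58 -1 4183 x [-4.4 11.2 17.5] |y| [ 0.8 55.3]
-52 1 3078 x [-11.1  11.4  17.4] |y| [ 9.8 53.5]
-52 -1 3074 x [-11.1  11.5  17.4] |y| [ 8.3 51.9]
-46 1 2100 x [-12.   11.1  16.8] |y| [10.1 50.1]
-46 -1 2078 x [-12.   11.   16.9] |y| [ 8.5 48.5]
-40 1 3318 x [-11.8   2.7  12.4] |y| [10.8 46.1]
-40 -1 3370 x [-11.8   2.8  12.4] |y| [ 9.3 44.5]
-34 1 2042 x [-11.   11.2  13.5] |y| [10.8 43.6]
-34 -1 2008 x [-10.8  11.2  13.5] |y| [ 9.3 41.8]
-28 1 1066 x [-8.1 11.3 13.6] |y| [10.9 39.9]
-28 -1 1059 x [-7.7 11.3 13.7] |y| [ 9.4 38.4]
-22 1 515 x [-10.8   6.9  13. ] |y| [ 9.3 28.9]
-22 -1 501 x [-10.5   7.   12.7] |y| [ 7.8 27.4]
-16 1 364 x [-11.    9.9  11.2] |y| [ 9.2 22.6]
-16 -1 372 x [-11.4   9.9  11.4] |y| [ 7.7 21.1]
-10 1 384 x [-10.4   7.1  11.1] |y| [ 9.3 22.7]
-10 -1 375 x [-9.8  7.  11.3] |y| [ 7.7 21.2]
-4 1 345 x [-10.5   6.9  11.3] |y| [ 9.3 22.8]
-4 -1 351 x [-10.6   7.   11.4] |y| [ 7.7 21.2]
2 1 299 x [-10.2   6.9  11.2] |y| [ 9.3 22.7]
2 -1 297 x [-10.4   7.   11.2] |y| [ 7.7 21.3]
8 1 247 x [-9.   7.2 11.1] |y| [ 9.3 22.4]
8 -1 247 x [-4.9  7.4 11.1] |y| [ 7.7 21. ]
14 1 112 x [-9.8 10.1 11.1] |y| [ 9.3 19.9]
14 -1 109 x [-9.9 10.1 11. ] |y| [ 7.7 18. ]
```

View pics/w6.png

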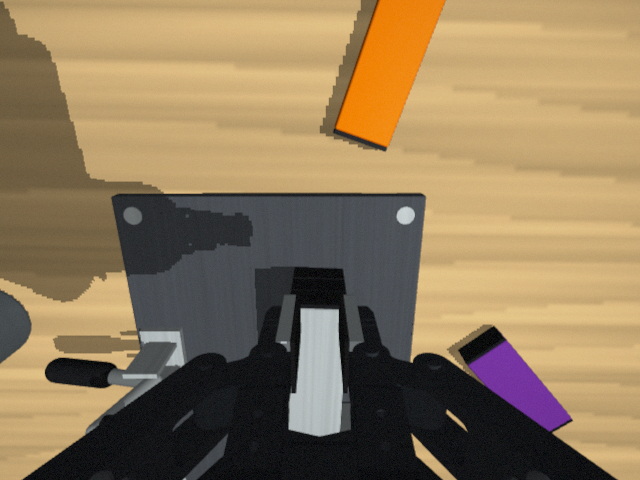

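The pads' sides are flat (x 11.2), but the knuckles stick out to 13.6 about 22–34 mm behind the TCP, level with the top tube. I'll check where they lie in y.

Run:
```python
from h import *
from scipy.spatial.transform import Rotation as R
g=grab_frame("wrist"); P=cloud(g); s=r.sense()
Q=(P-s["eef_pos"])@R.from_euler("xyz",s["tcp_rot"]).as_matrix()
print("y bins",list(range(-44,44,4)))
for a in range(-52,24,4):
    row=[]
    for y in range(-44,44,4):
        m=(Q[...,2]>a)&(Q[...,2]<a+4)&(Q[...,1]>y)&(Q[...,1]<y+4)&(abs(Q[...,0])<45)
        row.append("%5.1f"%np.percentile(Q[m][:,0],97) if m.sum()>5 else "  .  ")
    print("%4d"%a,*row)
```

```text
y bins [-44, -40, -36, -32, -28, -24, -20, -16, -12, -8, -4, 0, 4, 8, 12, 16, 20, 24, 28, 32, 36, 40]
 -52  12.1  11.8   .     .     .    16.7  17.2  17.3  17.2   9.5   .     .     .    17.3  17.3  17.3  17.1   .     .     .    12.0  12.0
 -48  12.2  12.0  11.8   .     .    17.0  17.1  17.2  17.0   .     .     .     .    17.0  17.2  16.9  17.0   .     .    10.8  12.0  12.1
 -44  12.2  12.1  11.9   .     .     .    15.7  15.9  16.0   .     .     .     .    15.8  16.1  15.8   .     .     .    11.8  12.0  12.1
 -40  12.1  12.2  11.9  11.7   .    12.1  12.1  12.3  12.2   .     .     .     .    12.0  12.4  12.2  12.0   .    12.2  11.8  12.0  12.1
 -36  12.0  12.0  13.0  11.7   7.0  12.0  12.1  12.4  12.1   .     .     .     .    12.0  12.1  12.2  12.3   7.0  11.4  12.4  11.9  11.9
 -32  11.6  12.3  13.5  13.1  11.2  12.1  12.0  12.1  12.0   .     .     .     .    12.0  12.1  12.0  12.1   7.3  12.0  13.5  13.2  12.0
 -28   .    12.1  12.9  12.1   7.2  11.8  13.3  13.3  11.8   .     .     .     .    11.5  13.2  13.4  12.0   7.2  11.7  13.0  12.3  11.8
 -24   .     .    11.1   7.1   7.2  11.
[... 902 characters left out ...]
  .     .     .  
   4   .     .     .     .     .     6.7   7.1  10.8  10.9  10.4   .     .     .    10.9  10.9   6.8   6.8   .     .     .     .     .  
   8   .     .     .     .     .     6.7   7.1  10.7  10.9   9.0   .     .     .    10.7  10.8   6.7   6.9   .     .     .     .     .  
  12   .     .     .     .     .     .     6.9  11.0  11.0  10.8   .     .     .    10.9  10.9   6.5   6.5   .     .     .     .     .  
  16   .     .     .     .     .     .     .    10.3  10.5   7.3   .     .     .    10.3  10.4   .     .     .     .     .     .     .  
  20   .     .     .     .     .     .     .     .     .     .     .     .     .     .     .     .     .     .     .     .     .     .
```

```bash
python3 -m inch '[[0,0,0,0,0,0.5,0.8],[0,0,0,0,0,0.8,0.8],[0,0,0,0,0,0.8,0.8],[0,0,0,0,0,0.8,0.8],[0,0,0,0,0,0.8,0.8],[0,0,0,0,0,0.8,0.8],[0,0,0,0,0,0.4,0.8],[0,0,0,0,0,0.1,0.8]]' && python3 -m inch '[[0,-0.0222,0,0,0,0,0.8],[0,0,0,0,0,0,0.8],[0,0,0,0,0,0,0.8],[0,0,0,0,0,0,0.8]]'
python3 - <<'E'
from h import *
go(483,-178.5,35,180.9)
E
```

```text
clock: 19.63
eef_pos: [464.2, -178.3, 36.0]
tcp_rot: [3.14, -0.003, -3.126]
contact_force: [-0.4, -1.0, -0.0]
opening: 0.204
grasp_force: 0.0
clock: 19.97
eef_pos: [465.6, -179.1, 38.6]
tcp_rot: [-3.141, 0.07, -3.126]
contact_force: [-0.5, 0.1, -0.4]
opening: 0.201
grasp_force: 0.0
t 19.97 pos [ 465.6 -179.1   38.6] rot deg [-179.97    4.   -179.12] F [-0.5  0.1 -0.4] open 0.201 shift/25 total [-0.697  0.012  0.145]  turn/pi (first)[-0.0002  0.0222 -0.0001]
```

```bash
python3 -m inch '[[0,0,0,0,0,0.14,0.8],[0,0,0,-0.2,0,0.014,0.8],[0,0,0,-0.25,0,0.018,0.8],[0,0,0,-0.2,0,0.014,0.8],[0,0,0,0,0,0,0.8],[0,0,0,0,0,0,0.8]]' && python3 -m inch '[[0,0,0,-0.08,0,0.006,0.8],[0,0,0,-0.08,0,0.006,0.8],[0,0,0,-0.08,0,0.006,0.8],[0,0,0,-0.08,0,0.006,0.8],[0,0,0,-0.08,0,0.006,0.8],[0,0,0,-0.08,0,0.006,0.8]]' && python3 -m inch '[[0,0,0,-0.08,0,0.006,0.8],[0,0,0,-0.08,0,0.006,0.8],[0,0,0,-0.08,0,0.006,0.8],[0,0,0,0,0,0,0.8]]'
python3 - <<'E'
from h import *
go(505,-178.5,35)
import pickle
for n in ("top","side"):
    g=grab_frame(n); pickle.dump(g,open(n+"3.pkl","wb")); 
    if n=="side": cv2.imwrite("pics/side3.png",cv2.resize(g["pixels"][195:315,330:490],None,fx=5,fy=5,interpolation=2)[...,::-1])
E
```

```text
clock: 20.47
eef_pos: [481.0, -178.2, 34.5]
tcp_rot: [3.141, 0.068, -3.126]
contact_force: [-5.2, 2.1, 9.2]
opening: 0.203
grasp_force: 4.6
clock: 20.97
eef_pos: [487.8, -177.6, 34.2]
tcp_rot: [3.139, 0.058, -3.124]
contact_force: [-34.5, -11.0, 41.1]
opening: 0.195
grasp_force: 20.7
clock: 21.3
eef_pos: [496.0, -177.5, 34.3]
tcp_rot: [3.139, 0.062, -3.126]
contact_force: [-17.2, -0.8, 23.6]
opening: 0.199
grasp_force: 13.1
t 21.3 pos [ 496.  -177.5   34.3] rot deg [ 179.88    3.56 -179.08] F [-17.2  -0.8  23.6] open 0.199 shift/25 total [-0.359 -0.047 -0.004]
```

View pics/side3.png

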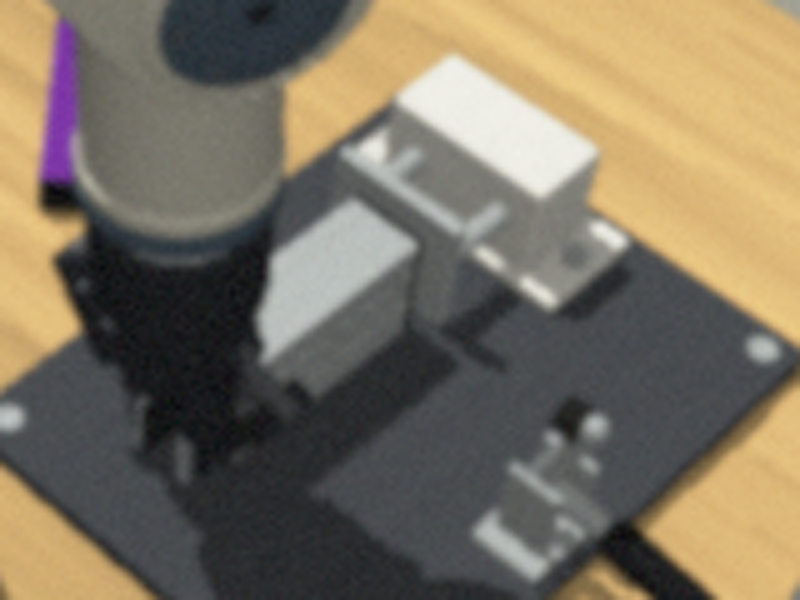

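The picture shows the tips close to the jig plate, and Fz of 24–41 N says they are rubbing on it. The pile is still short of the stop (gap at (425,270)). Lift clear straight away, before pushing further.

```bash
python3 -m inch '[[0,0,0,0.1,0,-0.2,0.8],[0,0,0,0.1,0,0,0.8],[0,0,0,0,0,0,0.8],[0,0,0,0,0,0,0.8]]'
python3 - <<'E'
from h import *
go(505,-178.5,38)
E
```

```text
clock: 21.73
eef_pos: [494.6, -178.3, 38.8]
tcp_rot: [-3.141, 0.07, -3.126]
contact_force: [0.2, -0.7, -1.1]
opening: 0.202
grasp_force: 0.0
t 21.73 pos [ 494.6 -178.3   38.8] rot deg [-179.99    4.02 -179.1 ] F [ 0.2 -0.7 -1.1] open 0.202 shift/25 total [-0.414 -0.013  0.063]
```

```bash
cat >> h.py <<'E'
def jigm():
    c,s_=np.cos(np.radians(.9)),np.sin(np.radians(.9)); O=np.array([552.3,-176.4])
    for n in("top","side"):
        g=grab_frame(n); P=cloud(g); d=P[...,:2]-O; X=d[...,0]*c+d[...,1]*s_; Y=-d[...,0]*s_+d[...,1]*c; Z=P[...,2]+(1.5 if n=="top" else 0)
        st=(Z>77)&(Z<84)&(X>60)&(X<129)&(abs(Y)<33)
        t=(Z>68)&(Z<76)&(X>20)&(X<125)&(abs(Y)<21)
        def ed(m,fn): 
            o=[]
            for y in range(-16,17,8):
                k=m&(abs(Y-y)<4); o.append(round(float(fn(X[k])),1) if k.sum()>3 else None)
            return o
        print(n,"stop near x",ed(st,lambda v:np.percentile(v,3)),"n",st.sum(),"tube far x",ed(t,lambda v:np.percentile(v,99)),"tube y",np.percentile(Y[t],[1,99]).round(1))
        if n=="side":
            for lo,hi in((15,29),(35,49),(55,69)):
                k=(Z>lo)&(Z<hi)&(X>-10)&(X<120)&(Y<-12)&(Y>-32); print("  side face z",lo,hi,"far x",np.percentile(X[k],[95,99,99.8]).round(1),"y",np.median(Y[k]).round(1),k.sum())
E
python3 -m inch '[[0,0,0,-0.1,0,0.007,0.8],[0,0,0,-0.1,0,0.007,0.8],[0,0,0,-0.1,0,0.007,0.8],[0,0,0,-0.1,0,0.007,0.8],[0,0,0,0,0,0,0.8],[0,0,0,0,0,0,0.8]]'
python3 - <<'E'
from h import *
go(505,-178.5,38); jigm()
E
```

```text
clock: 22.23
eef_pos: [503.3, -177.8, 38.4]
tcp_rot: [3.141, 0.067, -3.126]
contact_force: [-3.9, -0.6, 2.4]
opening: 0.201
grasp_force: 2.4
t 22.23 pos [ 503.3 -177.8   38.4] rot deg [ 179.96    3.87 -179.09] F [-3.9 -0.6  2.4] open 0.201 shift/25 total [-0.065 -0.029  0.019] 
top stop near x [72.4, 86.4, 86.7, 86.4, 86.2] n 88 tube far x [85.9, 86.9, 89.2, 85.6, 86.9] tube y [-19.3  18. ]
side stop near x [79.9, 82.3, 82.0, 83.3, 81.0] n 74 tube far x [83.3, 84.7, 83.7, 85.3, 83.9] tube y [-20.3  17.2]
  side face z 15 29 far x [83.5 84.2 84.5] y -22.8 82
  side face z 35 49 far x [106.6 112.4 117.2] y -22.5 104
  side face z 55 69 far x [84.1 84.9 85.5] y -22.3 129
```

```bash
python3 -m inch '[[0,0,0,-0.1,0,0.007,0.8],[0,0,0,-0.1,0,0.007,0.8],[0,0,0,-0.1,0,0.007,0.8],[0,0,0,-0.1,0,0.007,0.8],[0,0,0,0,0,0,0.8],[0,0,0,0,0,0,0.8]]'
python3 - <<'E'
from h import *
go(521,-178.5,38); jigm()
E
```

```text
clock: 22.83
eef_pos: [512.0, -177.4, 38.3]
tcp_rot: [3.14, 0.065, -3.126]
contact_force: [-9.5, -1.3, 6.4]
opening: 0.201
grasp_force: 4.8
t 22.83 pos [ 512.  -177.4   38.3] rot deg [ 179.92    3.74 -179.09] F [-9.5 -1.3  6.4] open 0.201 shift/25 total [-0.359 -0.049  0.034] 
top stop near x [79.6, 93.4, 79.9, 78.6, 93.0] n 110 tube far x [93.1, 93.2, 93.0, 93.8, 94.3] tube y [-19.4  18. ]
side stop near x [89.9, 89.2, 90.5, 89.1, 87.4] n 77 tube far x [92.7, 93.3, 92.8, 91.5, 91.8] tube y [-20.6  16.9]
  side face z 15 29 far x [92.1 92.6 92.6] y -22.6 74
  side face z 35 49 far x [111.  116.9 118.9] y -22.3 100
  side face z 55 69 far x [91.7 93.2 93.5] y -22.2 138
```

```bash
python3 -m inch '[[0,-0.002,0,-0.1,0,-0.01,0.8],[0,0,0,-0.1,0,0.007,0.8],[0,0,0,-0.1,0,0.007,0.8],[0,0,0,-0.1,0,0.007,0.8],[0,0,0,0,0,0,0.8],[0,0,0,0,0,0,0.8]]'
python3 - <<'E'
from h import *
go(521,-178.5,38.5); jigm()
E
```

```text
clock: 23.43
eef_pos: [520.4, -177.0, 38.3]
tcp_rot: [3.139, 0.069, -3.126]
contact_force: [-15.2, -1.6, 7.5]
opening: 0.204
grasp_force: 6.6
t 23.43 pos [ 520.4 -177.    38.3] rot deg [ 179.87    3.93 -179.09] F [-15.2  -1.6   7.5] open 0.204 shift/25 total [-0.024 -0.06  -0.008] 
top stop near x [102.4, 102.2, 90.2, 101.5, 102.3] n 91 tube far x [102.8, 102.1, 104.9, 101.7, 101.8] tube y [-19.1  17.8]
side stop near x [98.0, 97.2, 98.6, 98.0, 98.5] n 85 tube far x [101.2, 100.6, 100.1, 99.8, 100.8] tube y [-20.8  16.8]
  side face z 15 29 far x [100.4 101.6 101.6] y -22.8 75
  side face z 35 49 far x [100.1 114.1 118.6] y -22.2 93
  side face z 55 69 far x [100.1 101.5 101.5] y -22.2 129
```

Run:
```python
import h, pickle
from h import *
gs={"top":pickle.load(open("top1.pkl","rb")),"side":pickle.load(open("side1.pkl","rb"))}
real=h.grab_frame
h.grab_frame=lambda n:gs[n]; print("REST"); jigm()
h.grab_frame=real
# stop plate mean X over its whole top, rest vs now (housing fixed)
c,s_=np.cos(np.radians(.9)),np.sin(np.radians(.9)); O=np.array([552.3,-176.4])
for n in("top","side"):
    now=real(n)
    for tag,g in(("rest",gs[n]),("now",now)):
        P=cloud(g); d=P[...,:2]-O; X=d[...,0]*c+d[...,1]*s_; Y=-d[...,0]*s_+d[...,1]*c; Z=P[...,2]
        m=(Z>77)&(Z<84)&(X>70)&(X<125)&((abs(Y)>24)&(abs(Y)<36)); print(n,tag,"plate top X pct",np.percentile(X[m],[5,50,95]).round(1),m.sum())
        if tag=="now" and n=="side":
            im=g["pixels"]; cv2.imwrite("pics/final.png",cv2.resize(im[195:315,330:490],None,fx=5,fy=5,interpolation=2)[...,::-1])
```

```text
REST
top stop near x [85.2, 85.9, 86.3, 84.9, 86.0] n 81 tube far x [None, None, None, None, 86.2] tube y [-18.1  19.5]
side stop near x [81.0, 82.6, 82.4, 81.8, 82.8] n 76 tube far x [84.4, 84.2, 88.9, 84.3, 90.7] tube y [-20.4  19.7]
  side face z 15 29 far x [83.7 84.5 84.7] y -25.0 127
  side face z 35 49 far x [116.1 119.1 119.5] y -24.2 44
  side face z 55 69 far x [84.4 85.2 85.4] y -21.0 33
top rest plate top X pct [85.7 88.6 91.4] 23
top now plate top X pct [102.2 105.3 109.1] 24
side rest plate top X pct [82.1 85.9 89.7] 27
side now plate top X pct [ 99.3 103.4 107.1] 25
```

View pics/final.png

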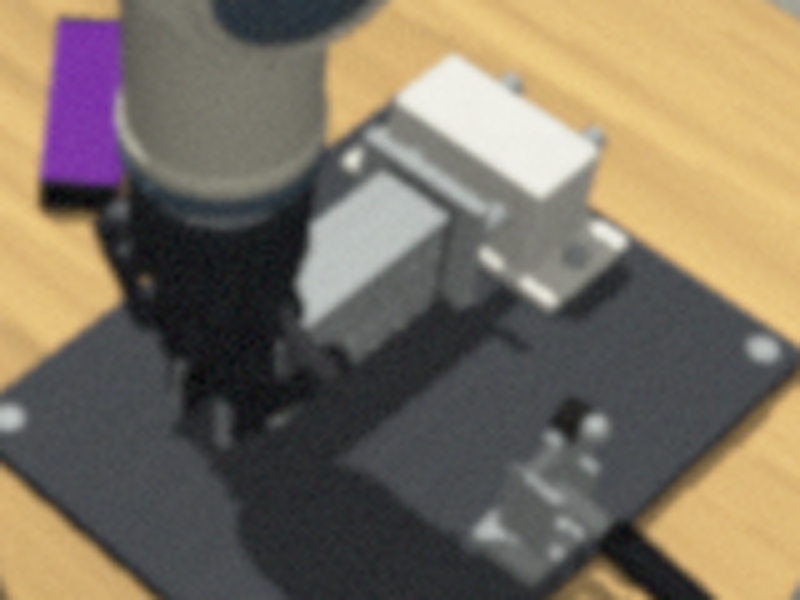

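The picture shows the pile end flat on the stop plate at (445,210) with about half the rods gone. Both cameras put the stop about 17 mm in. Nudge 0.75 mm further, ease the downward load a little, and settle.

```bash
python3 -m inch '[[0,0,0,-0.03,0,-0.02,0.8],[0,0,0,0,0,0,0.8],[0,0,0,0,0,0,0.8],[0,0,0,0,0,0,0.8],[0,0,0,0,0,0,0.8],[0,0,0,0,0,0,0.8],[0,0,0,0,0,0,0.8],[0,0,0,0,0,0,0.8]]'
python3 - <<'E'
from h import *
go(521,-178.5,38.5); jigm(); go(521,-178.5,38.5); print(abs(r.sense()["qvel"]).max())
E
```

```text
clock: 24.3
eef_pos: [521.9, -177.1, 38.4]
tcp_rot: [3.14, 0.07, -3.126]
contact_force: [-10.0, -2.4, -2.2]
opening: 0.199
grasp_force: 4.5
t 24.3 pos [ 521.9 -177.1   38.4] rot deg [ 179.9     4.01 -179.09] F [-10.   -2.4  -2.2] open 0.199 shift/25 total [ 0.035 -0.055 -0.005] 
top stop near x [103.5, 102.7, 102.6, 76.1, 103.2] n 95 tube far x [106.7, 102.7, 103.2, 104.6, 103.6] tube y [-19.4  17.8]
side stop near x [100.5, 98.7, 98.9, 99.7, 100.3] n 72 tube far x [101.5, 102.4, 101.1, 104.1, 102.9] tube y [-20.6  17.5]
  side face z 15 29 far x [100.9 102.4 103.7] y -22.6 76
  side face z 35 49 far x [102.2 104.2 114.3] y -22.0 96
  side face z 55 69 far x [101.1 102.5 102.8] y -22.4 129
t 24.4 pos [ 521.9 -177.1   38.4] rot deg [ 179.9     4.01 -179.1 ] F [-9.8 -1.3 -3.3] open 0.199 shift/25 total [ 0.036 -0.055 -0.006] 
0.0007531893666266603
```

```bash
python3 -c "
from rig import r
print(r.sign_off())"
```

```text
the job is handed in; nothing more can be done
None
```

I handed the job in with the three tubes stacked squarely, ends level as far as the cameras can tell, and the pile held steady against the stop, pressed in about 18 mm at about 10 N on the wrist. During the first approach the fingertips rubbed the jig plate (up to 41 N) until I raised them; I measured no contact with the jig or stop at the end, and never reached for the offcut or the other bench items.

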